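# Re-index the microscope boom over the ball vise

### The job

Bring the inspection microscope over the ball vise: squeeze the boom's spring button in, slide the boom along its tube until the button pops fully out through the hole that puts the lens above the vise, and let go. Go by feel and work gently: never force the boom hard against the button, do not drag, turn or tip the stand, which only sits on the bench, and leave the vise and the other tools where they are.

Things in the scene. Friction and masses are not known exactly. Their poses are not given: they have to be found in the camera images.
- stand: Microscope boom stand, 4.5 kg in all, loose on the bench: grey base plate 180 (x) by 200 (y) by 18 mm, pillar (28 mm thick, 243 mm tall) with a black clamp block. Origin: centre of the plate's underside. The boom runs level from the clamp along the stand's -y, its centre line over x = 0, 200 mm above the bench. Its weight alone holds the stand: over about 18 N along the boom may tip or drag it.
- catch (a point): Point on the boom's centre line level with the spring button (160 mm from the stand's origin along its -y, 200 mm above the bench). Belongs to the stand's fixed inner tube, so it does not move with the boom. Axes as the stand's: +x points out through the button, -y outward along the boom.
- snap (a joint): How far the spring button is pressed in (m). 0 = fully out, its nose 4 mm proud of the sleeve's side face; 0.004 = flush with that face; over 0.005 = held in under the sleeve's 2 mm wall. The spring pushes with 3 N (out) to 5.4 N (in). Fully out in a hole it locks the sleeve (0.75 mm of play each way). It springs out by itself into the next hole that comes past, and stops the sleeve there.
- button: The spring button (steel, 10 mm thick, round nose) in the fixed inner tube; origin on the boom's centre line. It stays beside catch. Squeezed flush by finger pads that grip the sleeve (24 mm wide) right over it, its nose wedges in under the hole's edge when the sleeve is then pulled or pushed with 8 to 14 N; after that it slides with about 6 N. Over 15 N between nose and sleeve spoils it.
- nose (a point): Tip of the button's nose: 16 mm from catch along +x when the button is fully out, 12 mm when flush with the sleeve's face. Closing the fingers on sleeve and button with about 40 N presses it flush.
- boom (a joint): How far the boom's sliding sleeve stands from its start (m): positive = drawn out, away from the pillar, negative = pushed in. It starts at 0, locked by the button in the middle one of three holes (11.5 mm) in its +x side. The other two were drilled by hand, one for drawing the boom out and one for pushing it in, each somewhere between 35 and 57 mm from the middle hole.
- sleeve: The boom's sliding sleeve, a 24 mm square aluminium tube with the microscope on its outer end. Origin: on its centre line at the middle hole, so at catch at the start; it moves with the sleeve. The tube reaches from 74 mm on the pillar's side of this point to 100 mm on the microscope's side.
- lens (a point): Centre of the microscope's lens, its lower end, 135 mm above the bench. The grey microscope (36 mm thick, 125 mm tall, top 260 mm above the bench) hangs upright in a black ring clamp on the boom's outer end, 122 mm outward of the middle hole.
- vise: Engraver's ball vise: round dark body of 72 mm diameter on a rubber foot, two steel jaws on top with a small brass plate, 69 mm tall, 0.9 kg, loose on the bench under the boom's line. Origin: centre of its underside. It stands below the place where the lens comes with the boom either one hole farther out or one hole farther in (to within about 16 mm).
- dapping_block: Bystander: 50 mm cube of steel with round hollows, standing loose under the boom's line in the other one of the two places. Origin: centre of its underside.
- jar: Bystander: glass jar of 50 mm diameter and 60 mm height. Origin: centre of its underside.
- hammer: Bystander: small chasing hammer lying on the bench, 200 mm long. Origin: under the middle of its handle.
- pliers: Bystander: pliers lying on the bench, 145 mm long. Origin: under their middle.

How it is judged:
By the outcome, as a careful person would: the job done as asked, in the order asked, and still so for the second after the job is handed in, with the robot touching nothing.
It also fails if it takes over 35 s, if anything falls off the work surface, if the arm or the gripper's body presses on something with over 40 N, if the wrist force passes 120 N, or if a joint passes its speed limit or range.

### The arm

A 6-joint arm with a two-finger parallel gripper is mounted at the origin on the work surface. World frame = base frame: x ahead of the robot, y to its left, z up, the work surface at z = 0. Lengths are in m, angles in degrees, forces in N, time in s.
With the tool pointing down it reaches from about 0.4 to 0.825 m from the base axis. Payload 7 kg.
Tool frame: the origin (TCP) lies midway between the tips of the shut fingers; the grasp point (between the pads) lies 19 mm behind it; z points along the fingers, y is the line along which they close (so a half turn about z gives the same grasp; the last joint's range is limited). The gripper opens to 88 mm and grips with 3 to 60 N. Pads are 19 mm wide; open, the fingers measure 130 mm over their backs; the gripper's body (78 mm by 193 mm) begins 47 mm behind the grasp point.
Start: joints at [88.7, 20.546, 0.682, 0, -70.136, -16.507], TCP at [0.206, 0.643, 0.192] pointing down, gripper open.
Joint ranges: [-176.03, 176.03], [-82.01, 121.73], [-58.28, 71.71], [-173.87, 95.51], [-174.79, -0.11], [-173.66, 173.66]. Speed limits (degrees/s): [136.94, 136.94, 172.46, 180, 180, 180].

### API

Orientations are given as [roll, pitch, yaw] about the fixed x, y, z axes, in that order (R = Rz(yaw) Ry(pitch) Rx(roll)).
In Python, from plant import telemetry, viewer, workorder gives the robot as it stands. The module is installed in compiled form; this text tells all that it offers.
- The arm moves only by the tool carry_out, never from a script. Its argument "rows" is a list of rows, each a list of 6 numbers: the shift along the tool's x, y, z in m, then the turn, a rotation vector about the tool's x, y, z in rad. In form: [[tx, ty, tz, ax, ay, az], ...]. A call has 1 to 8 rows; each row is the pose to reach, as a shift and turn from the pose commanded when the call began, along the tool's axes at that moment; what a row does not reach only later rows make up. A row lasts 1/8 s, in which the tool goes at most 62.5 mm and 10.7 degrees, less where a joint would pass 70% of its speed; a pose out of reach is approached as far as the arm can. A call with a gripper value outside its range is refused whole. "grip" is the gripper's target within -1 to 1 (fully open at 1, half-way at 0, shut at -1), set as the call begins (left out, the last holds). The fingers move at their own pace and stop on an object; the grip force is fixed at half the most. Time passes only in rows, so rows that repeat a pose let the fingers close. It gives the time, the measured TCP pose, the force, the opening and the grip force at its end, in the units of the state.
- telemetry.get_obs(): the state, without advancing time (a new reading comes with each control period).
- viewer.snapshot(name): name is "side" or "top"; returns the picture (384x512x3 uint8, red, green, blue); there is no depth.
- viewer.camera_info(name): a dict with "intrinsics" (3x3 intrinsics, pixels), "extrinsics" (4x4, takes a point from camera to world coordinates). Camera axes: x right, y down, z forward; pixel columns grow to the right and rows downward; lengths in m; the calibration is good to about 2 mm. A picture is of the moment at which its call begins. camera_info takes no time and is no camera call.
- workorder.close_job(): hands the job in; it is judged then, once.
The state is a dict: "clock": time; "joint_pos": joint angles; "qvel": joint speeds; "tau": joint torques, N m; "tool_pos": TCP position; "orientation": TCP orientation; "force": force on the tool from outside, world axes, zero at the start; "moment": the same for the moment, N m; "opening": finger opening in m; "gripper_force": force on a finger pad.
Only numpy, scipy, OpenCV 4.12 (cv2) and the standard library are available. Lean on these libraries where they do the work, as an engineer would, in place of code of your own. Each camera call takes 0.05 s, during which the arm holds its last target. There are 200 camera calls.

## Working session

There is one attempt and no reset: what is moved stays moved. The work goes in short steps, Python scripts to look and compute and a tool call to move; the robot and the scene stay as the last step left them, time stands still between calls to the robot, and variables do not carry over. Pictures are saved under pics/ and viewed, at most 12 in all, crops included, and the job is handed in when it is done.

Besides the shell and the picture viewer there is one more tool, called after ">>>" as name(argument=value, ...) on one line, values as JSON. carry_out: Moves the arm, as the interface text tells. Its arguments: {"type":"object","properties":{"rows":{"type":"array"},"grip":{"type":"number"}},"required":["rows"]}

```bash
mkdir -p pics
python3 - <<'E'
from plant import telemetry, viewer
import cv2
for n in ("side","top"):
    im=viewer.snapshot(n); cv2.imwrite(f"pics/{n}0.png",im[:,:,::-1])
    c=viewer.camera_info(n); print(n,c["intrinsics"],c["extrinsics"])
print(telemetry.get_obs())
E
```

```text
side [[360.0354494    0.         254.99348191]
 [  0.         360.0354494  195.11025355]
 [  0.           0.           1.        ]] [[-9.97495338e-01 -5.35497439e-02  4.62112041e-02  5.25398054e-01]
 [-7.07320259e-02  7.53552710e-01 -6.53571184e-01  5.27848252e-01]
 [ 1.75991419e-04 -6.55202822e-01 -7.55452998e-01  6.62376548e-01]
 [ 0.00000000e+00  0.00000000e+00  0.00000000e+00  1.00000000e+00]]
top [[436.50699351   0.         255.19168834]
 [  0.         436.50699351 188.97350583]
 [  0.           0.           1.        ]] [[-0.0267656  -0.99648738  0.0793505   0.51218167]
 [-0.99962798  0.02709727  0.00310572  0.06708183]
 [-0.00524499 -0.07923785 -0.99684194  0.94106029]
 [ 0.          0.          0.          1.        ]]
{'clock': 0.1, 'joint_pos': array([ 8.86993789e+01,  2.05869210e+01,  6.39571643e-01, -1.81413547e-02,
       -7.01378470e+01, -1.65082615e+01]), 'qvel': array([-0.08893251,  0.00013578,  0.10112683,  0.09516372, -0.02653053,
       -0.02505873]), 'tau': array([-1.75677334e-03, -5.84162879e+01,  2.93753546e+01,  7.01557383e+00,
        1.02070521e-02, -4.21512527e-05]), 'tool_pos': array([0.20630632, 0.64217419, 0.19072396]), 'orientation': array([ 1.79913469e+02, -7.85905253e-03, -1.78150530e+01]), 'force': array([ 0.03908699, -1.03157493, -0.81623426]), 'moment': array([-0.03260114, -0.00724126, -0.00105866]), 'gripper_force': 0.0, 'opening': 0.08773467228147272}
```

View pics/side0.png

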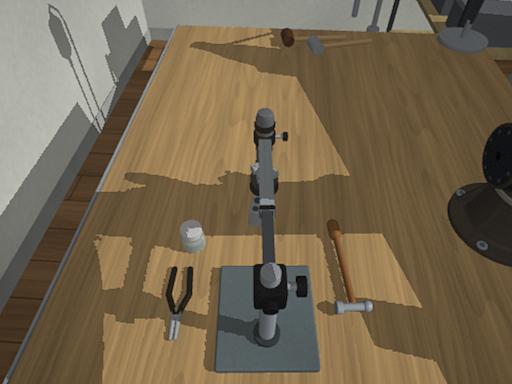

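View pics/top0.png

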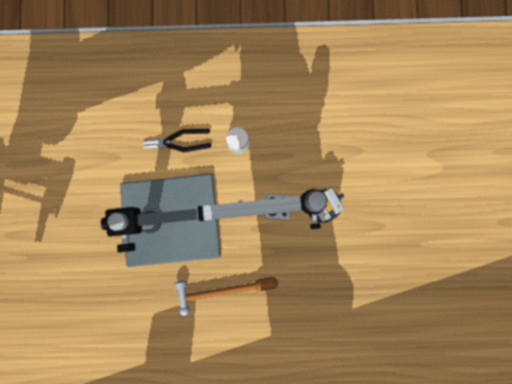

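The side view shows the vise (dark, around 265,182) beyond the microscope and the dapping block (258,213) nearer the pillar. In the top view the jaws and brass show at (333,205), outward of the microscope (315,202), so the boom has to be drawn out. The button nub shows near (240,203).

```bash
cat > h.py <<'E'
import numpy as np, cv2
from plant import viewer
def ray(n,uv,z):
    c=viewer.camera_info(n);K,T=np.array(c["intrinsics"]),np.array(c["extrinsics"])
    d=T[:3,:3]@np.linalg.solve(K,[uv[0],uv[1],1]);o=T[:3,3]
    return o+d*(z-o[2])/d[2]
def proj(n,p):
    c=viewer.camera_info(n);K,T=np.array(c["intrinsics"]),np.array(c["extrinsics"])
    q=K@(T[:3,:3].T@(np.array(p)-T[:3,3]));return q[:2]/q[2]
E
python3 - <<'E'
from h import *
im=cv2.imread("pics/top0.png")
print(im[190,180],im[250,180],im[208,250],im[205,290],im[230,140])
hsv=cv2.cvtColor(im,cv2.COLOR_BGR2HSV)
m=((hsv[...,0]>85)&(hsv[...,0]<115)&(hsv[...,1]>25)).astype(np.uint8)
m[:160]=0;m[280:]=0;m[:,:110]=0;m[:,235:]=0
m=cv2.morphologyEx(m,cv2.MORPH_OPEN,np.ones((3,3)))
pts=np.argwhere(m)[:,::-1].astype(np.float32)
W=np.array([ray("top",p,0.018)[:2] for p in pts],np.float32)
print(len(pts),cv2.minAreaRect(W))
# boom line at top face: per-column centre of non-wood, low-saturation pixels
c=[]
for u in [*range(222,236),*range(246,262)]:
    s=np.where(hsv[195:225,u,1]<60)[0]
    if len(s): c.append((u,195+s.min(),195+s.max()))
print(c)
cv2.imwrite("pics/crop.png",cv2.resize(im[165:275,95:355],None,fx=3,fy=3,interpolation=cv2.INTER_CUBIC))
s=cv2.imread("pics/side0.png");cv2.imwrite("pics/crops.png",cv2.resize(s[90:300,200:340],None,fx=2.8,fy=2.8,interpolation=cv2.INTER_CUBIC))
E
```

```text
[125 122 107] [131 129 114] [139 136 128] [144 142 133] [11  8 10]Traceback (most recent call last):
  File "<stdin>", line 9, in <module>
  File "h.py", line 4, in ray
    c=viewer.camera_info(n);K,T=np.array(c["intrinsics"]),np.array(c["extrinsics"])
ValueError: time passes only in moves, steps and waits
```

```bash
cat > h.py <<'E'
import numpy as np, cv2
from plant import viewer
CAM={n:[np.array(viewer.camera_info(n)[k]) for k in ("intrinsics","extrinsics")] for n in ("side","top")}
def ray(n,uv,z):
    K,T=CAM[n]
    d=T[:3,:3]@np.linalg.solve(K,[uv[0],uv[1],1]);o=T[:3,3]
    return o+d*(z-o[2])/d[2]
def proj(n,p):
    K,T=CAM[n]
    q=K@(T[:3,:3].T@(np.array(p)-T[:3,3]));return q[:2]/q[2]
E
python3 - <<'E'
from h import *
im=cv2.imread("pics/top0.png")
hsv=cv2.cvtColor(im,cv2.COLOR_BGR2HSV)
m=((hsv[...,0]>85)&(hsv[...,0]<115)&(hsv[...,1]>25)).astype(np.uint8)
m[:160]=0;m[280:]=0;m[:,:110]=0;m[:,235:]=0
m=cv2.morphologyEx(m,cv2.MORPH_OPEN,np.ones((3,3)))
pts=np.argwhere(m)[:,::-1].astype(np.float32)
W=np.array([ray("top",p,0.018)[:2] for p in pts],np.float32)
print(len(pts),cv2.minAreaRect(W))
c=[]
for u in [*range(222,236),*range(246,262)]:
    s=np.where(hsv[195:225,u,1]<60)[0]
    if len(s): c.append((u,int(195+s.min()),int(195+s.max())))
print(c)
c=np.array(c)
L=np.array([ray("top",(u,(a+b)/2),.212)[:2] for u,a,b in c])
f=np.polyfit(L[:,1],L[:,0],1);print("boom x = f(y)",f,np.degrees(np.arctan(f[0])))
cv2.imwrite("pics/crop.png",cv2.resize(im[165:275,95:355],None,fx=3,fy=3,interpolation=cv2.INTER_CUBIC))
s=cv2.imread("pics/side0.png");cv2.imwrite("pics/crops.png",cv2.resize(s[90:300,200:340],None,fx=2.8,fy=2.8,interpolation=cv2.INTER_CUBIC))
E
```

```text
6694 ((0.525993824005127, 0.2521541714668274), (0.17299653589725494, 0.19350750744342804), 4.24103307723999)
[(222, 204, 217), (223, 204, 217), (224, 204, 217), (225, 204, 217), (226, 204, 217), (227, 204, 217), (228, 204, 217), (229, 204, 217), (230, 203, 217), (231, 203, 217), (232, 203, 216), (233, 203, 216), (234, 203, 216), (235, 203, 216), (246, 202, 215), (247, 202, 215), (248, 202, 215), (249, 201, 215), (250, 201, 215), (251, 201, 214), (252, 201, 214), (253, 201, 214), (254, 201, 214), (255, 201, 214), (256, 200, 214), (257, 200, 214), (258, 200, 214), (259, 200, 214), (260, 200, 214), (261, 200, 214)]
boom x = f(y) [-0.07638404  0.54474887] -4.368001038078853
```

View pics/crop.png

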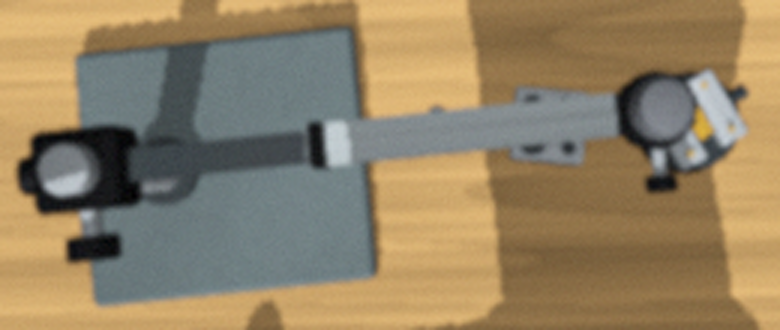

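View pics/crops.png

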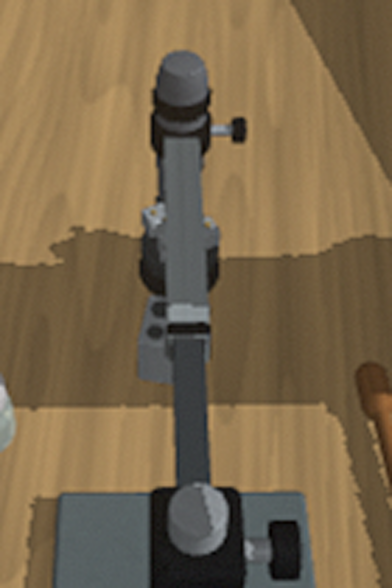

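```bash
cat >> h.py <<'E'
from scipy.spatial.transform import Rotation as R
def delta(pos,rpy,tpos,trpy):
    A=R.from_euler("xyz",rpy,degrees=True);B=R.from_euler("xyz",trpy,degrees=True)
    return np.round(A.inv().apply(np.array(tpos)-pos),4),np.round((A.inv()*B).as_rotvec(),4)
E
python3 - <<'E'
from h import *
d=np.array([.0750,-.9972]); c=np.array([.526,.252])+.16*d
n=ray("top",(240.7,201.5),.2)[:2]; mic=ray("top",(316,201),.26)[:2]; v=ray("top",(330.7,203.5),.069)[:2]
cap=ray("top",(203,213),.212)[:2]
print("catch",c,"nub rel",(n-c)@d,"mic rel",(mic-c)@d,"vise rel",(v-c)@d, "cap rel",(cap-c)@d, "boom x at catch",.54475-.07638*c[1])
print(delta([.206,.643,.192],[180,0,-17.8],[c[0],c[1],.30],[180,0,-85.7]))
E
```

```text
catch [0.538    0.092448] nub rel -0.0011912627115131455 mic rel 0.11780123649416856 vise rel 0.17290743984405224 cap rel -0.06531259253643455 boom x at catch 0.53768882176
(array([ 0.4844,  0.4227, -0.108 ]), array([ 0.    , -0.    ,  1.1851]))
```

>>> carry_out(rows=[[0.02, 0.02, -0.05, 0, 0, 0.1], [0.06, 0.05, -0.1, 0, 0, 0.25], [0.105, 0.09, -0.13, 0, 0, 0.4], [0.15, 0.13, -0.14, 0, 0, 0.55], [0.195, 0.17, -0.14, 0, 0, 0.7], [0.24, 0.21, -0.14, 0, 0, 0.85], [0.285, 0.25, -0.14, 0, 0, 1.0], [0.33, 0.29, -0.14, 0, 0, 1.1]], grip=1)

```text
clock: 1.1
tool_pos: [0.4318, 0.2647, 0.3316]
orientation: [-180.0, 0.0, -81.0]
force: [1.1, 0.4, 0.6]
opening: 0.0879
gripper_force: 0.0
```

>>> carry_out(rows=[[0.055, -0.023, 0, 0, 0, 0.03], [0.11, -0.045, 0, 0, 0, 0.06], [0.15, -0.062, 0.01, 0, 0, 0.085], [0.1885, -0.0775, 0.03, 0, 0, 0.085], [0.1885, -0.0775, 0.06, 0, 0, 0.085], [0.1885, -0.0775, 0.072, 0, 0, 0.085], [0.1885, -0.0775, 0.072, 0, 0, 0.085]])

```text
clock: 1.98
tool_pos: [0.5375, 0.0929, 0.2592]
orientation: [179.9, -0.0, -85.7]
force: [-0.5, -0.5, -0.7]
opening: 0.0876
gripper_force: 0.0
```

Run:
```python
from h import *
from plant import telemetry
o=telemetry.get_obs();print(o["tool_pos"],o["orientation"],o["force"])
a=viewer.snapshot("side")[:,:,::-1];b=viewer.snapshot("top")[:,:,::-1]
cv2.imwrite("pics/a1.png",np.hstack([cv2.resize(a[90:300,180:380],None,fx=1.9,fy=1.9),cv2.resize(b[100:310,150:350],None,fx=1.9,fy=1.9)]))
```

```text
[0.53748659 0.09293074 0.2591666 ] [ 1.79926502e+02 -4.17427989e-02 -8.56721833e+01] [-0.47583886 -0.45236214 -0.68931661]
```

View pics/a1.png

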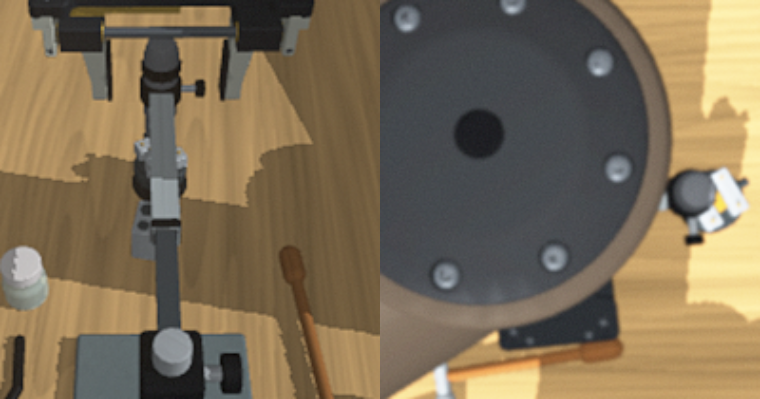

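The fingers straddle the boom, and the left panel shows their tips at about (100,95) and (235,95), clear of everything. Next I descend and close part way.

>>> carry_out(rows=[[0, 0, 0.03, 0, 0, 0], [0, 0, 0.06, 0, 0, 0], [0, 0, 0.078, 0, 0, 0], [0, 0, 0.078, 0, 0, 0]], grip=-0.1)

```text
clock: 2.58
tool_pos: [0.5376, 0.0932, 0.1815]
orientation: [180.0, -0.0, -85.6]
force: [0.4, 0.2, 0.6]
opening: 0.0535
gripper_force: 0.0
```

Run:
```python
from h import *
from plant import telemetry
o=telemetry.get_obs();print(o["tool_pos"],o["orientation"],o["force"],o["opening"],o["gripper_force"])
a=viewer.snapshot("side")[:,:,::-1]
cv2.imwrite("pics/a2.png",cv2.resize(a[90:220,190:340],None,fx=4,fy=4,interpolation=cv2.INTER_CUBIC))
```

```text
[0.53761116 0.09322785 0.18154629] [ 1.79957819e+02 -2.48199483e-02 -8.56465314e+01] [0.37753752 0.23247693 0.5863307 ] 0.05345161905247119 0.0
```

View pics/a2.png

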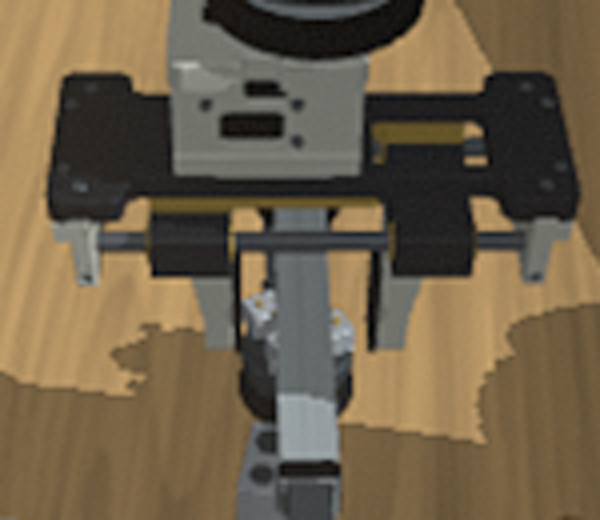

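The boom (x about 303) is centred between the pads (240 and 370). Now I close slowly.

>>> carry_out(rows=[[0, 0, 0, 0, 0, 0], [0, 0, 0, 0, 0, 0], [0, 0, 0, 0, 0, 0], [0, 0, 0, 0, 0, 0]], grip=-0.3)

```text
clock: 3.12
tool_pos: [0.538, 0.0928, 0.1818]
orientation: [-180.0, 0.0, -85.7]
force: [-0.0, -0.5, -0.2]
opening: 0.031
gripper_force: 0.0
```

>>> carry_out(rows=[[0, 0, 0, 0, 0, 0], [0, 0, 0, 0, 0, 0]], grip=-0.4)

```text
clock: 3.38
tool_pos: [0.5379, 0.0928, 0.1815]
orientation: [180.0, -0.0, -85.7]
force: [-0.2, -0.3, 0.9]
opening: 0.0267
gripper_force: 0.0
```

>>> carry_out(rows=[[0, 0, 0, 0, 0, 0], [0, 0, 0, 0, 0, 0]], grip=-0.43)

```text
clock: 3.62
tool_pos: [0.5379, 0.0929, 0.1815]
orientation: [180.0, -0.0, -85.7]
force: [0.7, -0.5, -0.8]
opening: 0.0253
gripper_force: 0.0
```

>>> carry_out(rows=[[0, 0, 0, 0, 0, 0], [0, 0, 0, 0, 0, 0]], grip=-0.46)

```text
clock: 3.88
tool_pos: [0.5379, 0.0929, 0.1816]
orientation: [-180.0, -0.0, -85.7]
force: [0.9, 0.8, 0.6]
opening: 0.0237
gripper_force: 0.0
```

Run:
```python
from h import *
from plant import telemetry
o=telemetry.get_obs();print(o["force"],o["moment"],o["opening"],o["gripper_force"])
a=viewer.snapshot("side")[:,:,::-1]
cv2.imwrite("pics/a3.png",cv2.resize(a[120:220,210:320],None,fx=5.5,fy=5.5,interpolation=cv2.INTER_CUBIC))
```

```text
[0.94334824 0.83474843 0.56102429] [ 0.06790802 -0.0213163  -0.01751808] 0.02374985254630438 0.0
```

View pics/a3.png

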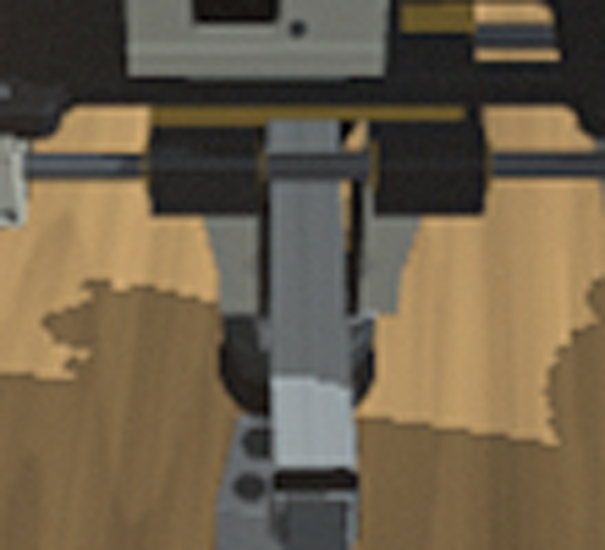

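Both pads (image x about 268 and 352) are right beside the sleeve, so I keep closing in small steps.

>>> carry_out(rows=[[0, 0, 0, 0, 0, 0], [0, 0, 0, 0, 0, 0]], grip=-0.5)

```text
clock: 4.18
tool_pos: [0.5379, 0.0928, 0.1816]
orientation: [-180.0, -0.0, -85.7]
force: [0.9, -0.4, -0.3]
opening: 0.0226
gripper_force: 0.0
```

>>> carry_out(rows=[[0, 0, 0, 0, 0, 0], [0, 0, 0, 0, 0, 0]], grip=-0.55)

```text
clock: 4.42
tool_pos: [0.5379, 0.0928, 0.1815]
orientation: [180.0, -0.0, -85.7]
force: [-0.1, -0.5, 0.1]
opening: 0.0196
gripper_force: 0.0
```

Run:
```python
from h import *
from plant import telemetry
o=telemetry.get_obs();print(o["force"],o["opening"],o["gripper_force"])
for p in [(.5529,.0940,.1815),(.5229,.0918,.1815),(.5499,.094,.212),(.5259,.092,.212)]: print(p,proj("side",p),(proj("side",p)-[210,120])*5.5)
a=viewer.snapshot("side")[:,:,::-1];cv2.imwrite("pics/a4raw.png",a)
cv2.imwrite("pics/a4.png",cv2.resize(a[120:220,210:320],None,fx=5.5,fy=5.5,interpolation=cv2.INTER_CUBIC))
```

```text
[-0.12124183 -0.52319892  0.08563904] 0.01962918148202748 0.0
(0.5529, 0.094, 0.1815) [256.75408711 187.70591604] [257.14747913 372.38253821]
(0.5229, 0.0918, 0.1815) [273.46302617 187.67799537] [349.04664396 372.22897454]
(0.5499, 0.094, 0.212) [258.54654382 176.01063822] [267.00599101 308.05851021]
(0.5259, 0.092, 0.212) [272.4149938  175.88888083] [343.28246592 307.38884456]
```

View pics/a4.png

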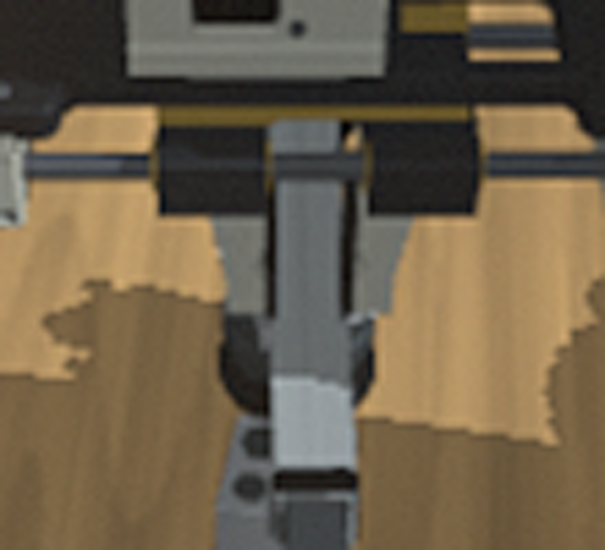

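Run:
```python
from h import *
for z in (.259,.27,.28,.29): print(z,proj("side",(.5375,.0929,z)))
for z in (.1815,.19,.2,.21,.22):
  for y in (.0929,.103,.08): print(z,y,proj("side",(.5375,y,z)))
```

```text
0.259 [266.36572908 155.95866482]
0.27 [266.52951406 150.9346596 ]
0.28 [266.68252693 146.24108252]
0.29 [266.83962337 141.42224437]
0.1815 0.0929 [265.33082753 187.7036427 ]
0.1815 0.103 [265.03625662 191.89891105]
0.1815 0.08 [265.69844742 182.46801364]
0.19 0.0929 [265.43511247 184.50476542]
0.19 0.103 [265.13864708 188.70920305]
0.19 0.08 [265.80501099 179.25890768]
0.2 0.0929 [265.5605046  180.65843778]
0.2 0.103 [265.26178923 184.87303055]
0.2 0.08 [265.9331067  175.40137284]
0.21 0.0929 [265.68892039 176.71936129]
0.21 0.103 [265.3879324  180.94336917]
0.21 0.08 [266.06425024 171.45205392]
0.22 0.0929 [265.82047054 172.68414025]
0.22 0.103 [265.51718764 176.91675922]
0.22 0.08 [266.19855171 167.40763572]
```

Run:
```python
from h import *
for uv in [(221,266),(311,265),(318,369),(217,371)]: print("plate",ray("side",uv,.018))
print("cap",ray("side",(267,204),.212),ray("top",(203,213),.212))
print("base origin px",proj("side",(0,0,0)))
b=cv2.imread("pics/top0.png")
print("jar side/top",ray("side",(191,224),.06),ray("top",(237,134),.06))
```

```text
plate [0.61999749 0.16465592 0.018     ]
plate [0.43826136 0.1494522  0.018     ]
plate [0.43268884 0.34629578 0.018     ]
plate [0.60047405 0.36131402 0.018     ]
cap [0.53218288 0.15585966 0.212     ] [0.53236609 0.15752025 0.212     ]
base origin px [501.11211088 223.33268191]
jar side/top [0.6888116  0.09508331 0.06      ] [0.69610407 0.10400969 0.06      ]
```

The side view puts the fingertips at v of about 176, not the 188 expected at z = 0.18. Opening to under 24 mm also met nothing. So the tips seem to be about 30 mm higher than reported, just above the boom. I'll reopen, go down 28 mm (safe either way) and look.

>>> carry_out(rows=[[0, 0, 0, 0, 0, 0], [0, 0, 0, 0, 0, 0], [0, 0, 0, 0, 0, 0], [0, 0, 0, 0, 0, 0]], grip=0.1)

```text
clock: 4.97
tool_pos: [0.5379, 0.0929, 0.1816]
orientation: [180.0, -0.0, -85.7]
force: [-0.9, -0.1, -0.5]
opening: 0.0474
gripper_force: 0.0
```

>>> carry_out(rows=[[0, 0, 0.008, 0, 0, 0], [0, 0, 0.016, 0, 0, 0], [0, 0, 0.024, 0, 0, 0], [0, 0, 0.028, 0, 0, 0]])

```text
clock: 5.48
tool_pos: [0.5375, 0.0927, 0.1526]
orientation: [179.9, -0.0, -85.7]
force: [0.6, -0.7, -0.8]
opening: 0.0481
gripper_force: 0.0
```

Run:
```python
from h import *
from plant import telemetry
o=telemetry.get_obs();print(o["tool_pos"],o["force"],o["opening"],o["gripper_force"],o["joint_pos"])
a=viewer.snapshot("side")[:,:,::-1];cv2.imwrite("pics/a5raw.png",a)
cv2.imwrite("pics/a5.png",cv2.resize(a[110:220,200:330],None,fx=5,fy=5,interpolation=cv2.INTER_CUBIC))
```

```text
[0.53754799 0.09269721 0.15263659] [ 0.61497528 -0.73806178 -0.77790274] 0.048060488149925626 0.0 [ 3.03654503e+01  1.01456089e+01 -1.89304261e+01 -6.83301485e-03
 -6.09891464e+01 -2.60689565e+01]
```

View pics/a5.png

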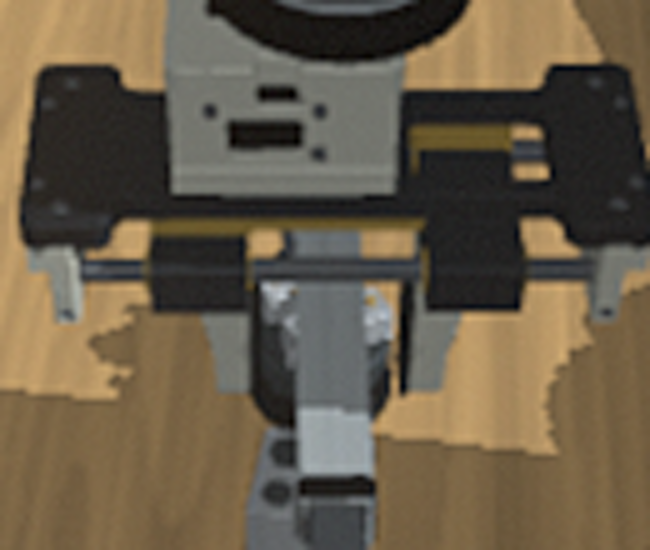

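The tips now show at v of about 188, matching a true z near 0.18. I close by feel again.

>>> carry_out(rows=[[0, 0, 0, 0, 0, 0], [0, 0, 0, 0, 0, 0], [0, 0, 0, 0, 0, 0]], grip=-0.3)

```text
clock: 5.9
tool_pos: [0.5381, 0.0929, 0.1538]
orientation: [-180.0, 0.0, -85.7]
force: [0.4, -0.3, 0.3]
opening: 0.0315
gripper_force: 0.0
```

>>> carry_out(rows=[[0, 0, 0, 0, 0, 0], [0, 0, 0, 0, 0, 0]], grip=-0.38)

```text
clock: 6.15
tool_pos: [0.5387, 0.0931, 0.154]
orientation: [-179.9, 0.0, -85.7]
force: [2.9, -0.2, -0.1]
opening: 0.0273
gripper_force: 1.6
```

>>> carry_out(rows=[[0, 0, 0, 0, 0, 0], [0, 0, 0, 0, 0, 0]], grip=-0.42)

```text
clock: 6.4
tool_pos: [0.5381, 0.093, 0.1539]
orientation: [-180.0, 0.0, -85.7]
force: [1.0, 0.8, 2.3]
opening: 0.0255
gripper_force: 2.9
```

>>> carry_out(rows=[[0, 0, 0, 0, 0, 0], [0, 0, 0, 0, 0, 0]], grip=-0.46)

```text
clock: 6.65
tool_pos: [0.5373, 0.0929, 0.1539]
orientation: [180.0, 0.0, -85.7]
force: [-1.6, 1.7, 5.0]
opening: 0.0241
gripper_force: 15.5
```

>>> carry_out(rows=[[0, 0, 0, 0, 0, 0], [0, 0, 0, 0, 0, 0], [0, 0, 0, 0, 0, 0]], grip=-1)

```text
clock: 7.02
tool_pos: [0.5373, 0.0929, 0.1538]
orientation: [180.0, 0.0, -85.7]
force: [-1.9, 1.3, 5.6]
opening: 0.0238
gripper_force: 30.0
```

Run:
```python
from plant import telemetry
o=telemetry.get_obs();print({k:o[k].round(4) if hasattr(o[k],'round') else o[k] for k in ("clock","tool_pos","orientation","force","moment","opening","gripper_force")})
```

```text
{'clock': 7.025, 'tool_pos': array([0.5373, 0.0929, 0.1538]), 'orientation': array([ 1.799601e+02,  6.400000e-03, -8.569410e+01]), 'force': array([-1.8647,  1.321 ,  5.6063]), 'moment': array([0.6709, 0.7428, 0.0498]), 'opening': 0.023809446953614255, 'gripper_force': 29.995202086865902}
```

The button is squeezed flush, with the opening at 23.8 mm and 30 N of grip. Tool +x points outward along the boom, so I pull gently that way.

>>> carry_out(rows=[[0.0005, 0, 0, 0, 0, 0], [0.001, 0, 0, 0, 0, 0], [0.001, 0, 0, 0, 0, 0]])

```text
clock: 7.4
tool_pos: [0.5373, 0.0927, 0.1538]
orientation: [180.0, 0.1, -85.7]
force: [-3.0, 4.3, 5.9]
opening: 0.0237
gripper_force: 30.0
```

>>> carry_out(rows=[[0.0005, 0, 0, 0, 0, 0], [0.001, 0, 0, 0, 0, 0], [0.001, 0, 0, 0, 0, 0]])

```text
clock: 7.78
tool_pos: [0.5374, 0.0919, 0.1538]
orientation: [180.0, 0.1, -85.7]
force: [-4.1, 5.6, 5.9]
opening: 0.0238
gripper_force: 30.0
```

>>> carry_out(rows=[[0.0005, 0, 0, 0, 0, 0], [0.001, 0, 0, 0, 0, 0], [0.001, 0, 0, 0, 0, 0]])

```text
clock: 8.15
tool_pos: [0.5375, 0.091, 0.1539]
orientation: [180.0, 0.1, -85.7]
force: [-3.7, 6.0, 6.7]
opening: 0.0237
gripper_force: 30.0
```

>>> carry_out(rows=[[0.0005, 0, 0, 0, 0, 0], [0.001, 0, 0, 0, 0, 0], [0.0015, 0, 0, 0, 0, 0], [0.0015, 0, 0, 0, 0, 0]])

```text
clock: 8.65
tool_pos: [0.5375, 0.0899, 0.1538]
orientation: [180.0, 0.1, -85.7]
force: [-5.0, 7.8, 7.7]
opening: 0.0234
gripper_force: 30.0
```

Side and vertical loads are creeping up, so I ease those off before pulling more.

>>> carry_out(rows=[[0, 0.0005, -0.0005, 0, 0, 0], [0, 0.001, -0.001, 0, 0, 0], [0, 0.001, -0.001, 0, 0, 0]])

```text
clock: 9.02
tool_pos: [0.5376, 0.0899, 0.1539]
orientation: [-180.0, 0.1, -85.7]
force: [3.4, 7.0, -5.1]
opening: 0.0233
gripper_force: 30.0
```

Run:
```python
from h import *
from plant import telemetry
o=telemetry.get_obs();print(o["tool_pos"],o["force"],o["moment"],o["opening"])
a=viewer.snapshot("side")[:,:,::-1];cv2.imwrite("pics/a6raw.png",a)
r=cv2.imread("pics/side0.png")
def sh(r0,b,x0,x1,y0,y1):
    f=lambda i:cv2.cvtColor(np.ascontiguousarray(i[y0:y1,x0:x1]),cv2.COLOR_BGR2GRAY).astype(np.float32)
    return cv2.phaseCorrelate(f(r0),f(b),cv2.createHanningWindow((x1-x0,y1-y0),cv2.CV_32F))
a5=cv2.imread("pics/a5raw.png")
for n,i in (("vs start",r),("vs a5",a5)):
    print(n,"plate",sh(i,a,205,330,300,384),"cap",sh(i,a,250,285,192,222))
```

```text
[0.53758483 0.08993253 0.15387608] [ 3.36392406  7.04726852 -5.11634162] [ 2.36415886 -1.32802314  0.04496075] 0.02328295117429983
vs start plate ((0.5630613846447474, -4.151969444876613e-05), 0.9578545837402344) cap ((-0.13976106376752995, -1.0857839320385096), 0.9892242007785373)
vs a5 plate ((0.5485835587469623, 0.01698709687555322), 0.9482371039496528) cap ((-0.08352701996648193, -0.9272721879338324), 0.9941521476816249)
```

Run:
```python
import cv2,numpy as np
a=cv2.imread("pics/a6raw.png");i=cv2.imread("pics/a5raw.png")
f=lambda i,x0,x1,y0,y1:cv2.cvtColor(np.ascontiguousarray(i[y0:y1,x0:x1]),cv2.COLOR_BGR2GRAY).astype(np.float32)
for n,w in dict(left=(205,240,300,365),right=(300,335,280,365),front=(220,250,355,383),back=(285,325,255,280),back2=(210,245,255,280),hammer=(330,375,290,318),clamp=(245,312,258,310)).items():
    print(n,cv2.phaseCorrelate(f(i,*w),f(a,*w),cv2.createHanningWindow((w[1]-w[0],w[3]-w[2]),cv2.CV_32F)), np.abs(f(i,*w)-f(a,*w)).mean().round(1))
```

```text
left ((0.06083180193109072, 0.04382515083865002), 0.9579305604652122) 1.3
right ((-0.09870054213501689, 0.009825365388500984), 0.9912004123499364) 1.4
front ((-0.12323582468737904, 0.03618427161193516), 0.8014321486155193) 1.4
back ((-0.01568974006170265, 0.5561296426577318), 0.9782903370857239) 1.4
back2 ((-0.07226558893451696, 0.41007352741672065), 0.9988662343555027) 1.4
hammer ((0.4612348706508449, 0.06195755668347758), 1.0039318367286965) 1.4
clamp ((0.015226283577923994, -0.04989742922596818), 0.9931786982610883) 1.6
```

The stand has not moved (clamp shift 0.0 px), and the sleeve has come out about 2.5 mm. I'll keep pulling with the side loads trimmed.

>>> carry_out(rows=[[0.0005, -0.0003, 0.0004, 0, 0, 0], [0.001, -0.0003, 0.0004, 0, 0, 0], [0.001, -0.0003, 0.0004, 0, 0, 0]])

```text
clock: 9.45
tool_pos: [0.5376, 0.0895, 0.1539]
orientation: [-180.0, 0.2, -85.7]
force: [0.8, 9.9, -0.5]
opening: 0.024
gripper_force: 30.0
```

>>> carry_out(rows=[[0.0005, 0, 0, 0, 0, 0], [0.0005, 0, 0, 0, 0, 0]])

```text
clock: 9.7
tool_pos: [0.5377, 0.0892, 0.1539]
orientation: [-180.0, 0.2, -85.7]
force: [-0.9, 10.6, 0.2]
opening: 0.0235
gripper_force: 30.0
```

>>> carry_out(rows=[[0.0005, 0, 0, 0, 0, 0], [0.0005, 0, 0, 0, 0, 0]])

```text
clock: 9.95
tool_pos: [0.5377, 0.0883, 0.1539]
orientation: [-180.0, 0.2, -85.7]
force: [0.6, 7.9, -1.1]
opening: 0.0238
gripper_force: 30.0
```

The force dropped and the sleeve moved on, so the nose has wedged under. Next I slide.

>>> carry_out(rows=[[0.001, 0, 0, 0, 0, 0], [0.002, 0, 0, 0, 0, 0], [0.003, 0, 0, 0, 0, 0], [0.004, 0, 0, 0, 0, 0]])

```text
clock: 10.45
tool_pos: [0.538, 0.0838, 0.1539]
orientation: [-180.0, 0.1, -85.7]
force: [1.3, 6.4, -0.4]
opening: 0.0236
gripper_force: 30.0
```

>>> carry_out(rows=[[0.0015, 0, 0, 0, 0, 0], [0.0035, 0, 0, 0, 0, 0], [0.0055, 0, 0, 0, 0, 0], [0.0075, 0, 0, 0, 0, 0], [0.0095, 0, 0, 0, 0, 0], [0.0115, 0, 0, 0, 0, 0], [0.0135, 0, 0, 0, 0, 0], [0.015, 0, 0, 0, 0, 0]])

```text
clock: 11.45
tool_pos: [0.5392, 0.0687, 0.1539]
orientation: [-180.0, 0.1, -85.7]
force: [1.3, 6.9, 0.2]
opening: 0.0238
gripper_force: 30.0
```

>>> carry_out(rows=[[0.0015, 0, 0, 0, 0, 0], [0.003, 0, 0, 0, 0, 0], [0.0045, 0, 0, 0, 0, 0], [0.006, 0, 0, 0, 0, 0], [0.0075, 0, 0, 0, 0, 0]])

```text
clock: 12.08
tool_pos: [0.5398, 0.0613, 0.1539]
orientation: [-180.0, 0.1, -85.7]
force: [2.0, 7.2, -0.0]
opening: 0.0237
gripper_force: 30.0
```

>>> carry_out(rows=[[0.0005, -0.0002, 0, 0, 0, 0], [0.001, -0.0002, 0, 0, 0, 0], [0.0015, -0.0002, 0, 0, 0, 0], [0.002, -0.0002, 0, 0, 0, 0]])

```text
clock: 12.58
tool_pos: [0.5399, 0.0593, 0.1538]
orientation: [-180.0, 0.1, -85.7]
force: [0.5, 6.5, 0.5]
opening: 0.024
gripper_force: 30.0
```

>>> carry_out(rows=[[0.0005, 0, 0, 0, 0, 0], [0.001, 0, 0, 0, 0, 0], [0.0015, 0, 0, 0, 0, 0]])

```text
clock: 12.95
tool_pos: [0.54, 0.0578, 0.1539]
orientation: [-180.0, 0.1, -85.7]
force: [0.4, 5.8, -0.1]
opening: 0.0238
gripper_force: 30.0
```

>>> carry_out(rows=[[0.0005, 0, 0, 0, 0, 0], [0.001, 0, 0, 0, 0, 0], [0.0015, 0, 0, 0, 0, 0]])

```text
clock: 13.32
tool_pos: [0.5401, 0.0563, 0.1539]
orientation: [-180.0, 0.1, -85.7]
force: [1.5, 6.1, -0.2]
opening: 0.0237
gripper_force: 30.0
```

>>> carry_out(rows=[[0.0005, 0, 0, 0, 0, 0], [0.001, 0, 0, 0, 0, 0], [0.0015, 0, 0, 0, 0, 0]])

```text
clock: 13.7
tool_pos: [0.5403, 0.0546, 0.1539]
orientation: [-180.0, 0.1, -85.7]
force: [1.1, 4.6, -0.4]
opening: 0.0238
gripper_force: 30.0
```

>>> carry_out(rows=[[0.0005, 0, 0, 0, 0, 0], [0.001, 0, 0, 0, 0, 0]])

```text
clock: 13.95
tool_pos: [0.5404, 0.0534, 0.1538]
orientation: [-180.0, 0.1, -85.7]
force: [0.1, 4.9, -0.7]
opening: 0.0241
gripper_force: 30.0
```

>>> carry_out(rows=[[0.0005, 0, 0, 0, 0, 0], [0.001, 0, 0, 0, 0, 0]])

```text
clock: 14.2
tool_pos: [0.5405, 0.0515, 0.1539]
orientation: [180.0, 0.0, -85.7]
force: [3.0, 1.7, -1.8]
opening: 0.0234
gripper_force: 30.0
```

The force has dropped to 1.7 N at about 41.5 mm, so the nose is popping out. A small step will confirm the stop.

>>> carry_out(rows=[[0.0005, 0, 0, 0, 0, 0], [0.0005, 0, 0, 0, 0, 0]])

```text
clock: 14.45
tool_pos: [0.5406, 0.0503, 0.1539]
orientation: [180.0, -0.0, -85.7]
force: [5.1, -1.2, -5.7]
opening: 0.0236
gripper_force: 30.0
```

>>> carry_out(rows=[[0.0003, -0.0004, 0.0004, 0, 0, 0], [0.0005, -0.0005, 0.0004, 0, 0, 0], [0.0005, -0.0005, 0.0004, 0, 0, 0]])

```text
clock: 14.82
tool_pos: [0.5406, 0.0501, 0.1539]
orientation: [180.0, -0.0, -85.7]
force: [-0.7, -1.7, 1.2]
opening: 0.0239
gripper_force: 30.0
```

>>> carry_out(rows=[[0.0005, 0, 0, 0, 0, 0], [0.0008, 0, 0, 0, 0, 0], [0.0008, 0, 0, 0, 0, 0]])

```text
clock: 15.2
tool_pos: [0.5406, 0.0498, 0.1539]
orientation: [180.0, 0.0, -85.7]
force: [-5.7, 1.9, 3.9]
opening: 0.0238
gripper_force: 30.0
```

>>> carry_out(rows=[[0, 0.0005, -0.0002, 0, 0, 0], [0, 0.0005, -0.0002, 0, 0, 0]])

```text
clock: 15.45
tool_pos: [0.5406, 0.0498, 0.1538]
orientation: [180.0, 0.0, -85.7]
force: [-1.1, 3.7, 0.4]
opening: 0.0238
gripper_force: 30.0
```

Run:
```python
from h import *
a=viewer.snapshot("side")[:,:,::-1]; cv2.imwrite("pics/a7raw.png",a)
print(proj("side",(.554,.0937,.2)))
i=cv2.imread("pics/side0.png")
c=lambda im:cv2.resize(im[150:235,235:300],None,fx=6,fy=6,interpolation=cv2.INTER_CUBIC)
cv2.imwrite("pics/a7.png",np.hstack([c(i),c(a)]))
```

```text
[256.18334383 180.50457041]
```

View pics/a7.png

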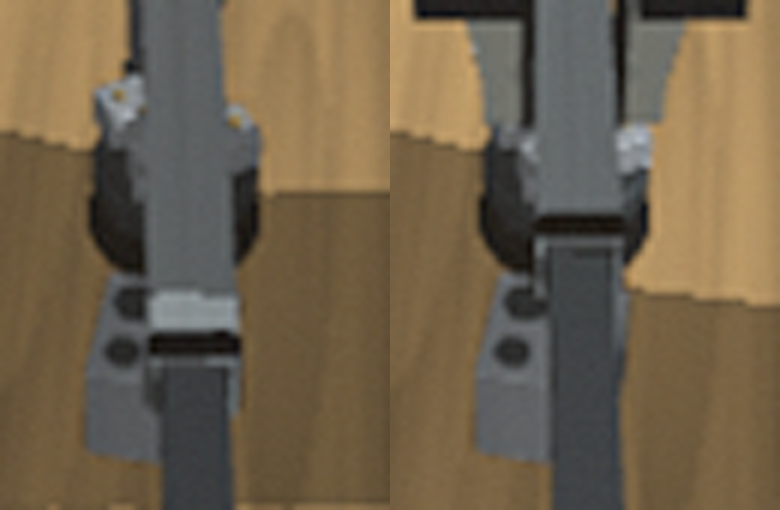

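The sleeve's end band moved from (193,342) to (581,225), about 43 mm. The nose seems to show at (530,180). A light tug will test the lock.

>>> carry_out(rows=[[0.0004, 0, 0, 0, 0, 0], [0.0008, 0, 0, 0, 0, 0], [0.0008, 0, 0, 0, 0, 0]])

```text
clock: 15.88
tool_pos: [0.5407, 0.0492, 0.1539]
orientation: [-180.0, 0.0, -85.7]
force: [-2.9, 4.9, -0.1]
opening: 0.0236
gripper_force: 30.0
```

>>> carry_out(rows=[[0.0005, 0, 0, 0, 0, 0], [0.0005, 0, 0, 0, 0, 0]])

```text
clock: 16.12
tool_pos: [0.5408, 0.0488, 0.1539]
orientation: [-180.0, 0.0, -85.7]
force: [-2.1, 4.6, 1.8]
opening: 0.0238
gripper_force: 30.0
```

>>> carry_out(rows=[[0.0005, 0, 0, 0, 0, 0], [0.0005, 0, 0, 0, 0, 0]])

```text
clock: 16.38
tool_pos: [0.5408, 0.0483, 0.1538]
orientation: [-180.0, 0.0, -85.7]
force: [-2.3, 4.7, 1.0]
opening: 0.0243
gripper_force: 30.0
```

>>> carry_out(rows=[[0.0005, 0, 0, 0, 0, 0], [0.0005, 0, 0, 0, 0, 0]])

```text
clock: 16.62
tool_pos: [0.5408, 0.0478, 0.1539]
orientation: [-180.0, 0.0, -85.7]
force: [-2.4, 5.2, 2.0]
opening: 0.0236
gripper_force: 30.0
```

>>> carry_out(rows=[[0.0005, 0, 0, 0, 0, 0], [0.0005, 0, 0, 0, 0, 0]])

```text
clock: 16.88
tool_pos: [0.5408, 0.0476, 0.1538]
orientation: [-180.0, 0.1, -85.7]
force: [-2.0, 6.6, 1.4]
opening: 0.024
gripper_force: 30.0
```

>>> carry_out(rows=[[0.0005, 0, 0, 0, 0, 0], [0.0005, 0, 0, 0, 0, 0]])

```text
clock: 17.12
tool_pos: [0.5408, 0.0474, 0.1539]
orientation: [-180.0, 0.1, -85.7]
force: [-3.0, 8.1, 1.9]
opening: 0.0239
gripper_force: 30.0
```

It stops firmly at about 45.5 mm, with the force rising at the arm's own stiffness, so the button has locked it. I relax the pull and let go.

>>> carry_out(rows=[[-0.001, 0.0002, 0, 0, 0, 0], [-0.002, 0.0003, -0.0001, 0, 0, 0], [-0.0035, 0.0003, -0.0001, 0, 0, 0], [-0.0035, 0.0003, -0.0001, 0, 0, 0]])

```text
clock: 17.62
tool_pos: [0.5407, 0.0489, 0.1539]
orientation: [-180.0, -0.1, -85.7]
force: [3.7, -4.5, -3.5]
opening: 0.0239
gripper_force: 30.0
```

>>> carry_out(rows=[[-0.0005, -0.0003, 0.0002, 0, 0, 0], [-0.001, -0.0003, 0.0002, 0, 0, 0], [-0.001, -0.0003, 0.0002, 0, 0, 0]])

```text
clock: 18.0
tool_pos: [0.5406, 0.0496, 0.1539]
orientation: [180.0, -0.1, -85.7]
force: [1.6, -4.2, -2.2]
opening: 0.0236
gripper_force: 30.0
```

>>> carry_out(rows=[[-0.0005, 0, 0, 0, 0, 0], [-0.0008, 0, 0, 0, 0, 0], [-0.0008, 0, 0, 0, 0, 0]])

```text
clock: 18.38
tool_pos: [0.5406, 0.0499, 0.1539]
orientation: [180.0, -0.1, -85.7]
force: [2.4, -7.0, -3.0]
opening: 0.0236
gripper_force: 30.0
```

It is locked in both directions within the play. I centre it, unload, open and lift.

>>> carry_out(rows=[[0.001, 0, 0, 0, 0, 0], [0.0025, 0, 0, 0, 0, 0], [0.004, -0.0002, 0.0001, 0, 0, 0], [0.0045, -0.0002, 0.0001, 0, 0, 0], [0.0035, -0.0002, 0.0001, 0, 0, 0], [0.003, -0.0002, 0.0001, 0, 0, 0], [0.003, -0.0002, 0.0001, 0, 0, 0]])

```text
clock: 19.25
tool_pos: [0.5408, 0.048, 0.1538]
orientation: [180.0, -0.1, -85.7]
force: [-0.0, -5.2, 2.3]
opening: 0.0241
gripper_force: 30.0
```

>>> carry_out(rows=[[0, 0, 0, 0, 0, 0], [0, 0, 0, 0, 0, 0], [0, 0, 0, 0, 0, 0], [0, 0, 0, 0, 0, 0], [0, 0, 0, 0, 0, 0]], grip=0.2)

```text
clock: 19.88
tool_pos: [0.541, 0.0487, 0.1538]
orientation: [-180.0, 0.0, -85.7]
force: [1.0, 0.1, -1.1]
opening: 0.0523
gripper_force: 0.0
```

Released, with no load left. I lift straight up, then move aside so both cameras can see.

>>> carry_out(rows=[[0, 0, -0.03, 0, 0, 0], [0, 0, -0.08, 0, 0, 0], [0, 0, -0.13, 0, 0, 0], [0, 0, -0.17, 0, 0, 0], [-0.05, 0.02, -0.18, 0, 0, 0], [-0.11, 0.04, -0.18, 0, 0, 0], [-0.17, 0.06, -0.18, 0, 0, 0], [-0.23, 0.08, -0.18, 0, 0, 0]])

```text
clock: 20.88
tool_pos: [0.4437, 0.2715, 0.3341]
orientation: [-180.0, 0.0, -85.7]
force: [1.5, 0.9, -0.4]
opening: 0.0524
gripper_force: 0.0
```

>>> carry_out(rows=[[-0.05, 0.03, 0, 0, 0, 0], [-0.1, 0.06, 0, 0, 0, 0], [-0.15, 0.09, 0, 0, 0, 0], [-0.2, 0.12, 0, 0, 0, 0], [-0.2, 0.12, 0, 0, 0, 0]])

```text
clock: 21.5
tool_pos: [0.3078, 0.463, 0.3328]
orientation: [180.0, -0.1, -85.5]
force: [-0.2, -0.6, 0.4]
opening: 0.0525
gripper_force: 0.0
```

Run:
```python
from h import *
a=viewer.snapshot("top")[:,:,::-1];s=viewer.snapshot("side")[:,:,::-1]
cv2.imwrite("pics/topE.png",a);cv2.imwrite("pics/sideE.png",s)
cv2.imwrite("pics/e.png",np.vstack([cv2.resize(a[165:275,95:355],None,fx=2.6,fy=2.6,interpolation=cv2.INTER_CUBIC),cv2.resize(s[90:200,120:380],None,fx=2.6,fy=2.6,interpolation=cv2.INTER_CUBIC)]))
```

```text
(no output)
```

View pics/e.png

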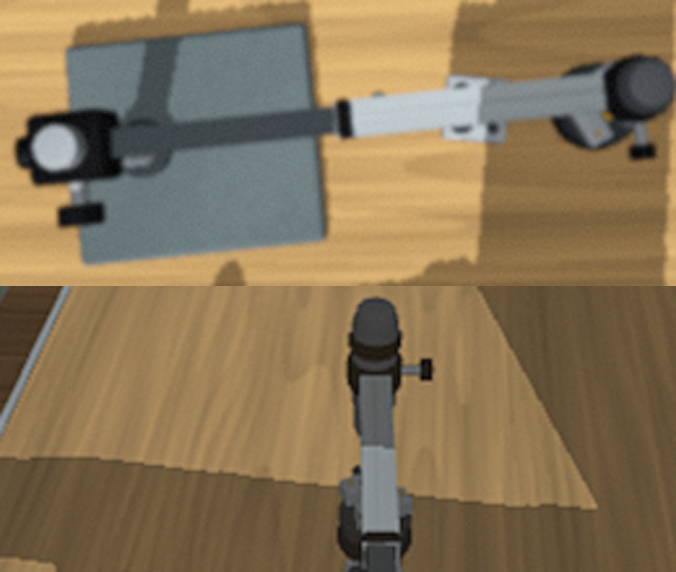

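Run:
```python
from h import *
d=np.array([.0750,-.9972]);c=np.array([.538,.0924])
print("mic",(ray("top",(343,199),.26)[:2]-c)@d,"vise inner edge",(ray("top",(308.5,205),.035)[:2]-c)@d, "dap", (ray("top",(277,207),.05)[:2]-c)@d)
a=cv2.imread("pics/topE.png");i=cv2.imread("pics/top0.png")
f=lambda i,w:cv2.cvtColor(np.ascontiguousarray(i[w[2]:w[3],w[0]:w[1]]),cv2.COLOR_BGR2GRAY).astype(np.float32)
for n,w in dict(platefar=(112,222,166,205),platenear=(112,225,225,272),pillar=(98,150,200,255),button=(228,252,194,206)).items():
    print(n,cv2.phaseCorrelate(f(i,w),f(a,w),cv2.createHanningWindow((w[1]-w[0],w[3]-w[2]),cv2.CV_32F)))
```

```text
mic 0.15999512069286043 vise inner edge 0.13254852808106443 dap 0.06638120263767452
platefar ((-0.09002420188043203, -0.09237314510001582), 1.0626377042134603)
platenear ((0.05148825486006103, -0.08763169424072714), 1.150103070338567)
pillar ((0.029906418773371968, 0.13657020461061364), 0.8655524789551158)
button ((-0.06946612563541699, 0.29835600460878275), 0.6094183127085367)
```

The stand has not moved and the nose is out at its original place (240,202). The lens sits about 162 mm along the boom's line and the vise centre about 168 mm, which is within tolerance. I'm handing the job in.

```bash
python3 -c "
from plant import workorder
print(workorder.close_job())"
```

```text
the job is handed in; nothing more can be done
None
```

The boom is drawn out about 44 mm and locked with the button out in the outer hole. By the camera the lens is within about 10 mm of the vise centre and the stand has not moved. The arm is clear and the job was handed in at about 22 s.

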